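# Hold the spring clip open over the menu board

### The arm

A 6-joint arm with a two-finger parallel gripper is mounted at the origin on a cart in front of the work surface, level with it; the furniture and walls round the work are solid. World frame = base frame: x ahead of the robot, y to its left, z up, the work surface at z = 0. Lengths are in m, angles in rad, forces in N, time in s.
With the tool pointing down it reaches from about 0.375 to 0.9 m from the base axis. Payload 3.1 kg.
Tool frame: the origin (TCP) lies between the finger pads; the fingertips stand 17 mm ahead of it and the grasp point (between the pads) lies 2 mm behind it; z points along the fingers, y is the line along which they close (so a half turn about z gives the same grasp; the last joint's range is limited). The gripper opens to 85 mm and grips with 20 to 120 N. Pads are 22 mm wide; open, the fingers measure 114 mm over their backs; the gripper's body (76 mm by 85 mm) begins 54 mm behind the grasp point. The pads swing forward as they close: fully open they stand 13 mm farther back than shut.
Start: joints at [-1.438, 0.527, 1.433, -0, 1.181, -0.178], TCP at [0.192, -0.595, 0.248] pointing down, gripper open.
Joint ranges: [-3.08, 3.08], [-0.75, 2.2], [0.22, 2.44], [-1.43, 4.57], [0, 2.65], [-2.85, 2.85]. Speed limits (rad/s): [2.79, 2.79, 3.14, 3.14, 3.14, 3.14].

### API

Orientations are given as a unit quaternion [x, y, z, w].
In Python, from station import sense, vision, order gives the robot as it stands.
- The arm moves only by the shell command python3 -m crank 'ROWS' [OPENING] [FORCE]. ROWS is JSON, a list of rows, each an object with "dp": the shift along the world's x, y, z in units of 30 mm (1.0 is 30 mm), a list of three; "angular": the turn, a rotation vector about the world's x, y, z in degrees, a list of three. In form: [{"dp": [dx, dy, dz], "angular": [ax, ay, az]}, ...]. A call has 1 to 20 rows; each row shifts and turns the commanded pose from where the row before left it; what a row does not reach is not made up. A row lasts 1/10 s, in which the tool goes at most 50 mm and 8.59 degrees, less where a joint would pass 70% of its speed; a pose out of reach is approached as far as the arm can. A call is refused whole if a number of a shift passes 1 or a number of a turn 8.59, either way. A call with a gripper value outside its range is refused whole. OPENING is the closure, from 0 (fully open) to 1 (shut), set as the call begins (- or left out, the last holds). The fingers move at their own pace and stop on an object; FORCE is the grip in N (left out, the last holds). Time passes only in rows, so rows that do not move let the fingers close. It gives the time, the measured TCP pose, the force, the opening and the grip force at its end, in the units of the state.
- sense(): the state, without advancing time (a new reading comes with each control period).
- vision.snapshot(name): name is "scene" or "top" or "wrist"; returns a dict with "image" (400x640x3 uint8, blue, green, red), "range_z" (400x640 float32, m along the optical axis (not along the pixel's ray), 0 where there is no reading), "mtx" (3x3 intrinsics, pixels), "dist" ([k1, k2, p1, p2, k3] as OpenCV has them; the pictures are not rectified), "pose" (4x4, takes a point from camera to world coordinates); the wrist camera has in their place "mount" (4x4, takes a point from camera to tool coordinates, whose origin is the TCP and whose axes are the flange's). Camera axes: x right, y down, z forward; pixel columns grow to the right and rows downward; lengths in m; the calibration is good to about 2 mm. A picture is of the moment at which its call begins: read the wrist's pose just before it.
- order.sign_off(): hands the job in; it is judged then, once.
The state is a dict: "t": time; "q": joint angles; "qd": joint speeds; "tau": joint torques, N m; "tcp_pos": TCP position; "tool_rot": TCP orientation; "force": force on the tool from outside, world axes, zero at the start; "ft_torque": the same for the moment, N m; "finger_gap": opening from 0.0 (shut) to 1.0 (fully open); "gripper_force": force on a finger pad.
Only numpy, scipy, OpenCV 4.12 (cv2) and the standard library are available. Lean on these libraries where they do the work, as an engineer would, in place of code of your own. Each camera call takes 0.05 s, during which the arm holds its last target. There are 200 camera calls.

### The job

Take the spring clip off the small card stand by squeezing its handles, and hold it gaping over the middle of the top edge of the large menu stand's board, square to the board, with about half the length of the jaws below the edge, one jaw on each side and no part of the clip touching the board, so that a colleague can slip today's specials card in under it. Finish like that, with the clip still squeezed wide open in the gripper: do not let go or clamp it. Do not shove or tip either stand, do not drop the clip, and leave the jug, the mug and the portafilter where they are.

Things in the scene. Friction and masses are not known exactly. Their poses are not given: they have to be found in the camera images.
- clip_pivot (a point): Spring clip, steel with black handle grips (70 g), clamped at the start on the small stand's board within 15 mm of the middle of its top edge. This point: centre of its 10 mm thick spring barrel, 5 mm above that edge at the start. z: up from jaws to handles; y: along the barrel and the board's edge; x: across the board, the way handles are squeezed and jaws open. Half a turn about z is the same.
- clip_grip (a point): Point midway between the handles, 30 mm above clip_pivot, same axes. The handles rise from the pivot in a V, 42 mm high, 24 mm wide along y, 4 mm thick, 52 mm over the outside at their tops while clamped. Squeezed fully they stand upright and parallel against a stop, 46 mm high, 19 mm over the outside.
- clip_mouth (a point): The point on the clip's centre plane level with the very ends of the jaws, 41 mm below clip_pivot (same axes). The jaws are 24 mm wide along y, and when fully open their ends stand about 33 mm apart on the inside and 45 mm over the outside (and 3 mm higher than this point, which is fixed to the barrel).
- clip_lever (a joint): Opening angle of each clip lever (both move alike): 0 as clamped on a 5 mm board, -0.06 jaws shut, 0.38 fully open at the stop. Squeezing the handles together opens it, with about 3 N at their tops to begin and 7 N fully open; the spring shuts it when the squeeze is relaxed.
- small_stand_edge (a point): Middle of the top edge of the small stand's board: white board 5 mm thick, 80 mm wide, its top edge 100 mm above the counter, in a loose wooden foot 64 x 100 mm, 29 mm high (0.7 kg). x across the board's thickness, y along its edge, z up.
- menu_stand_edge (a point): Middle of the top edge of the large menu stand's board: white board 5 mm thick, 120 mm wide, its top edge 160 mm above the counter, in a loose wooden foot 64 x 140 mm, 29 mm high (1 kg). x across the board's thickness, y along its edge, z up. The two stands may stand in either place.
- milk_jug: Steel milk jug, 103 x 69 x 92 mm, bystander; origin under its centre.
- mug: White mug with a handle, 78 x 112 x 102 mm, bystander; origin under its centre.
- spare_portafilter: Spare portafilter with a black handle, 247 x 89 x 64 mm, lying on the counter, bystander; origin under its centre.
There are look-alikes about, which are no part of the job. There is more than one size of the part that bears clip_pivot; the job needs the middle-sized.

How it is judged:
By the outcome, as a careful person would: the job done as asked, in the order asked, and still so for the second after the job is handed in, while the arm keeps its last pose, push and grip.
It also fails if it takes over 38 s, if anything falls off the work surface, if the arm or the gripper's body presses on something with over 40 N, if the wrist force passes 120 N, or if a joint passes its speed limit or range.

## Working session

There is one attempt and no reset: what is moved stays moved. The work goes in short steps, Python scripts to look and compute and a shell command to move; the robot and the scene stay as the last step left them, time stands still between calls to the robot, and variables do not carry over. Pictures are saved under pics/ and viewed, at most 10 in all, crops included, and the job is handed in when it is done.

```bash
mkdir -p pics; ls
cat > h.py <<'E'
import numpy as np, cv2
from station import sense, vision, order
from scipy.spatial.transform import Rotation as R
def snap(n):
    s=sense(); d=vision.snapshot(n)
    if 'mount' in d:
        T=np.eye(4); T[:3,:3]=R.from_quat(s['tool_rot']).as_matrix(); T[:3,3]=s['tcp_pos']; d['pose']=T@d['mount']
    return d
def cloud(d):
    h,w=d['range_z'].shape
    u,v=np.meshgrid(np.arange(w),np.arange(h))
    p=cv2.undistortPoints(np.stack([u.ravel(),v.ravel()],1).astype(np.float64)[:,None],np.array(d['mtx']),np.array(d['dist']))[:,0]
    z=d['range_z'].ravel()
    P=np.c_[p*z[:,None],z]@d['pose'][:3,:3].T+d['pose'][:3,3]
    P[z<=0]=np.nan
    return P.reshape(h,w,3)
E
python3 - <<'E'
from h import *
for n in ('scene','top'):
    d=snap(n); cv2.imwrite(f'pics/{n}0.png',d['image']); np.save(f'{n}0.npy',cloud(d)); print(n,d['pose'].round(3).tolist(),np.array(d['mtx'])[0,0])
s=sense();print(s['t'],s['tool_rot'],s['force'],s['finger_gap'])
E
```

```text
pics
scene [[-0.775, -0.256, 0.577, -0.065], [-0.631, 0.31, -0.711, 0.931], [0.003, -0.916, -0.402, 0.563], [0.0, 0.0, 0.0, 1.0]] 386.92002713126146
top [[-0.021, -0.998, 0.065, 0.473], [-1.0, 0.021, 0.001, 0.145], [-0.003, -0.065, -0.998, 1.546], [0.0, 0.0, 0.0, 1.0]] 489.16162765053264
0.1 [ 9.87866262e-01  1.55303964e-01 -4.42708408e-07 -9.62884387e-04] [-0.12380845 -0.738215   -0.20787759] 0.9992364719341489
```

View pics/scene0.png

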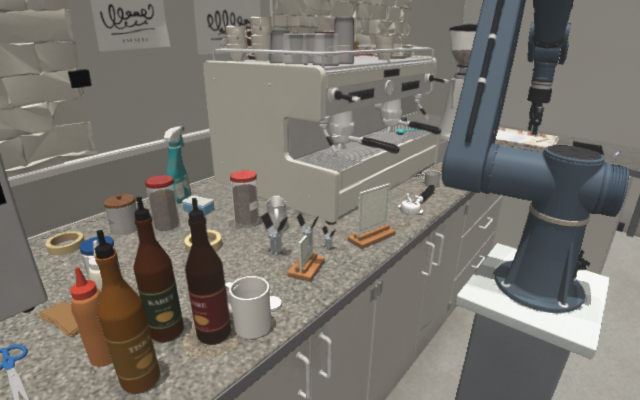

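View pics/top0.png

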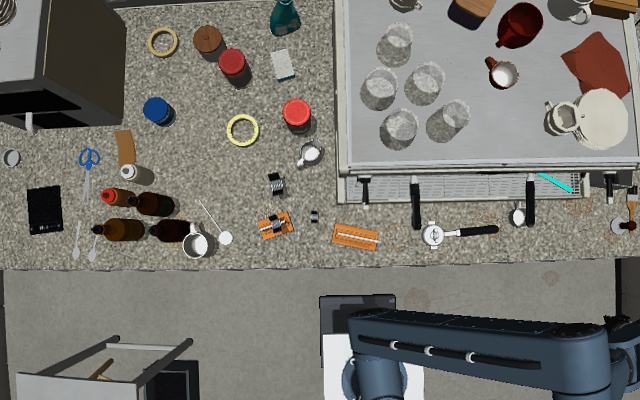

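The top view shows three clips, at (277,184), (275,225) and (314,216). Only the one at (275,225) is on the small stand's foot (orange), and the menu stand is at (355,236). I'll confirm this in an enlarged crop and measure.

Run:
```python
from h import *
a=cv2.imread('pics/scene0.png')[170:290,220:420]; b=cv2.imread('pics/top0.png')[150:260,240:400]
cv2.imwrite('pics/crop.png',np.vstack([cv2.resize(a,(500,300),interpolation=3),cv2.resize(b,(500,300),interpolation=3)]))
P=np.load('top0.npy'); im=cv2.imread('pics/top0.png'); hsv=cv2.cvtColor(im,cv2.COLOR_BGR2HSV)
for nm,(u0,u1,v0,v1) in dict(small=(255,296,205,245),menu=(328,384,218,254)).items():
    Q=P[v0:v1,u0:u1].reshape(-1,3); H=hsv[v0:v1,u0:u1].reshape(-1,3)
    m=(Q[:,2]>0.018)&(Q[:,2]<0.04)&(H[:,0]<25)&(H[:,1]>100)
    r=cv2.minAreaRect(Q[m][:,:2].astype(np.float32)*1000); print(nm,'foot',r,m.sum(),np.median(Q[m][:,2]))
    hi=Q[(Q[:,2]>0.06)]
    if len(hi): print(' high',len(hi),hi[:,2].max(),cv2.minAreaRect(hi[:,:2].astype(np.float32)*1000))
S=np.load('scene0.npy').reshape(-1,3)
# scene cloud near stands
for nm,c,h in (('small',None,0),):
    pass
for nm,(u,v) in dict(big=(277,184),small=(275,225),tiny=(314,216)).items():
    Q=P[v-14:v+14,u-14:u+14].reshape(-1,3); print(nm,P[v,u],np.nanmax(Q[:,2]))
```

```text
small foot ((493.07745361328125, 299.8291015625), (61.31448745727539, 97.77830505371094), 18.221393585205078) 166 0.026052447801975798
 high 193 0.15082972656463345 ((499.85882568359375, 298.5513916015625), (68.69035339355469, 51.11033248901367), 78.55147552490234)
menu foot ((452.1786193847656, 51.28886413574219), (136.9283905029297, 61.72350311279297), 77.40931701660156) 383 0.026363950035216188
 high 83 0.16627044635413069 ((453.80877685546875, 52.25705337524414), (118.54072570800781, 5.549262523651123), 76.8565673828125)
big [0.61815551 0.28764845 0.05955307] 0.11765181376902656
small [0.49246029 0.29073706 0.10802289] 0.15082972656463345
tiny [0.51888126 0.17703207 0.03307134] 0.06666698798873116
```

View pics/crop.png

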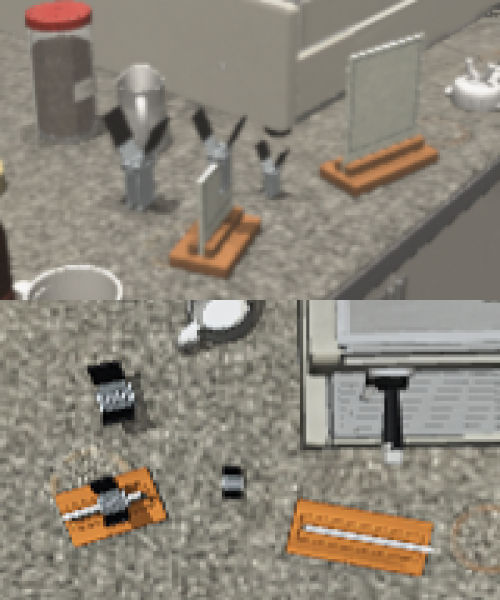

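The crop confirms the choice. The clip at top (275,225) is clamped on the small stand's board, and its handles top out near 150 mm. That matches 100+5+42, so it is the middle size. The bigger clip (277,184, top 118 mm) and the tiny one (314,216, top 67 mm) stand loose on the counter. Moving to look from above the clip.

```bash
python3 -m crank '[{"dp":[0.76,1,0.15],"angular":[0,0,3]},{"dp":[0.76,1,0.15],"angular":[0,0,3]},{"dp":[0.76,1,0.15],"angular":[0,0,3]},{"dp":[0.76,1,0.15],"angular":[0,0,3]},{"dp":[0.76,1,0.15],"angular":[0,0,3]},{"dp":[0.76,1,0.15],"angular":[0,0,3]},{"dp":[0.76,1,0.15],"angular":[0,0,3]},{"dp":[0.76,1,0.15],"angular":[0,0,3]},{"dp":[0.76,1,0.15],"angular":[0,0,3]},{"dp":[0.76,1,0.15],"angular":[0,0,3]}]' 0 40
python3 -m crank '[{"dp":[0,1,0],"angular":[0,0,3]},{"dp":[0,1,0],"angular":[0,0,3]},{"dp":[0,1,0],"angular":[0,0,3]},{"dp":[0,1,0],"angular":[0,0,3]},{"dp":[0,1,0],"angular":[0,0,3]},{"dp":[0,1,0],"angular":[0,0,3]},{"dp":[0,1,0],"angular":[0,0,3]},{"dp":[0,1,0],"angular":[0,0,3]},{"dp":[0,1,0],"angular":[0,0,3]},{"dp":[0.1,1,0],"angular":[0,0,3]},{"dp":[0.2,1,0],"angular":[0,0,3]},{"dp":[0.2,1,0],"angular":[0,0,3]},{"dp":[0.2,1,0],"angular":[0,0,3]},{"dp":[0.2,1,0],"angular":[0,0,3]},{"dp":[0.2,1,0],"angular":[0,0,3]},{"dp":[0.2,1,0],"angular":[0,0,3]},{"dp":[0.2,1,0],"angular":[0,0,3]},{"dp":[0.2,1,0],"angular":[0,0,3]},{"dp":[0.2,1,0],"angular":[0,0,3]},{"dp":[0.2,1,0],"angular":[0,0,3]}]'
python3 -m crank '[{"dp":[0,0,0],"angular":[0,0,0]},{"dp":[0,0,0],"angular":[0,0,0]}]'
python3 - <<'E'
from h import *
d=snap('wrist'); cv2.imwrite('pics/w1.png',d['image']); P=cloud(d); np.save('w1.npy',P)
s=sense(); print(s['t'],s['q'],s['tcp_pos'],R.from_quat(s['tool_rot']).as_matrix().round(3).tolist(),np.array(d['mount']).round(3).tolist())
E
```

```text
t: 1.1
tcp_pos: [0.4203, -0.2933, 0.2932]
tool_rot: [0.914, 0.407, -0.0, -0.0]
force: [0.7, -0.3, 0.3]
finger_gap: 0.996
gripper_force: 0.0
t: 3.1
tcp_pos: [0.4825, 0.3064, 0.2928]
tool_rot: [0.588, 0.809, -0.0, -0.0]
force: [0.0, 0.1, -0.1]
finger_gap: 0.999
gripper_force: 0.0
t: 3.3
tcp_pos: [0.4822, 0.3053, 0.2926]
tool_rot: [0.588, 0.809, -0.001, -0.0]
force: [0.4, -0.4, 0.3]
finger_gap: 1.004
gripper_force: 0.0
3.35 [ 3.67958068e-01  4.04955430e-01  1.51806132e+00 -5.34303866e-04
  1.22048338e+00  5.63730778e-02] [0.48209345 0.30466718 0.29271804] [[-0.307, 0.952, -0.002], [0.952, 0.307, -0.001], [-0.001, -0.002, -1.0]] [[0.0, -0.951, -0.309, 0.08], [1.0, 0.0, 0.001, 0.0], [-0.0, -0.309, 0.951, -0.125], [0.0, 0.0, 0.0, 1.0]]
```

View pics/w1.png

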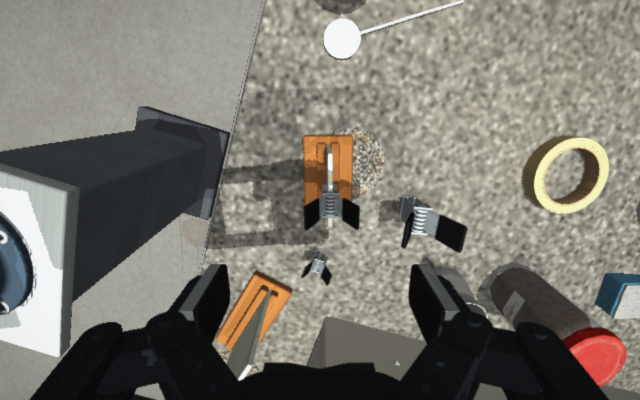

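The wrist view shows the clip on the small stand at about (330,205), its black handles spread left and right along the closing line, the menu stand lower left, and the two decoy clips at (317,267) and (432,222). I'll measure the clip and board in the tool frame.

```bash
cat > meas.py <<'E'
from h import *
def ana(d,P,box):
    s=sense(); T=R.from_quat(s['tool_rot']).as_matrix(); t=np.array(s['tcp_pos'])
    u0,u1,v0,v1=box; im=d['image'][v0:v1,u0:u1]; Q=P[v0:v1,u0:u1]
    hsv=cv2.cvtColor(im,cv2.COLOR_BGR2HSV)
    m=(Q[...,2]>0.112)&(Q[...,2]<0.17)
    q=Q[m]; L=(q-t)@T   # tool coords
    print('handles n',len(L),'zmax',q[:,2].max().round(4))
    for lo in (0.115,0.125,0.135):
        a=L[(q[:,2]>lo)&(q[:,2]<lo+.01)]; 
        if len(a): print(lo,'y',a[:,1].min().round(4),a[:,1].max().round(4),'x',a[:,0].min().round(4),a[:,0].max().round(4), len(a))
    l=L[L[:,1]<np.median(L[:,1])]; 
    lab=(L[:,1]>(L[:,1].min()+L[:,1].max())/2)
    for k in (0,1): print(k,(L[lab==k]).mean(0).round(4))
    b=(Q[...,2]>0.06)&(Q[...,2]<0.112)&(hsv[...,1]<70)
    e=Q[b]; e=e[e[:,2]>0.09]; Le=(e-t)@T; print('edge',len(e),e.mean(0).round(4),Le.mean(0).round(4),cv2.fitLine(Le[:,:2].astype(np.float32),2,0,.01,.01).ravel().round(4))
    f=(Q[...,2]>0.02)&(Q[...,2]<0.034)&(hsv[...,0]<25)&(hsv[...,1]>110)
    g=((Q[f]-t)@T)[:,:2]*1000; print('foot',len(g),cv2.minAreaRect(g.astype(np.float32)))
E
python3 - <<'E'
from meas import *
d=snap('wrist'); ana(d,cloud(d),(290,375,120,240))
E
```

```text
handles n 944 zmax 0.1482
0.115 y -0.0034 0.0278 x -0.0307 -0.007 171
0.125 y -0.008 0.0316 x -0.0309 -0.0068 255
0.135 y -0.0134 0.0377 x -0.0305 -0.0068 276
0 [-0.0182 -0.0055  0.1589]
1 [-0.0177  0.0292  0.1591]
edge 705 [0.496  0.2991 0.1042] [-0.009   0.0118  0.1887] [ 0.9998 -0.018  -0.009   0.0118]
foot 720 ((0.2829933166503906, 11.864083290100098), (70.40333557128906, 27.629680633544922), 0.029894670471549034)
```

```bash
python3 -m crank '[{"dp":[0.19,-0.16,-0.55],"angular":[0,0,0]},{"dp":[0.19,-0.16,-0.55],"angular":[0,0,0]},{"dp":[0.19,-0.15,-0.55],"angular":[0,0,0]},{"dp":[0,0,-0.6],"angular":[0,0,0]},{"dp":[0,0,-0.6],"angular":[0,0,0]},{"dp":[0,0,0],"angular":[0,0,0]},{"dp":[0,0,0],"angular":[0,0,0]}]'
python3 - <<'E'
from meas import *
s=sense(); print(s['tcp_pos'])
d=snap('wrist'); cv2.imwrite('pics/w2.png',d['image']); ana(d,cloud(d),(230,410,100,390))
E
```

```text
t: 4.1
tcp_pos: [0.4999, 0.2902, 0.208]
tool_rot: [0.589, 0.808, -0.0, -0.0]
force: [0.6, 0.6, 0.9]
finger_gap: 1.0
gripper_force: 0.0
[0.49986422 0.29021696 0.20803569]
handles n 1921 zmax 0.1484
0.115 y -0.017 0.0138 x -0.0123 0.0114 340
0.125 y -0.0223 0.0184 x -0.0125 0.0119 498
0.135 y -0.0273 0.0241 x -0.0131 0.012 585
0 [ 0.0002 -0.0188  0.0748]
1 [0.0008 0.0158 0.0747]
edge 1254 [0.4955 0.2941 0.1045] [ 0.0048 -0.0037  0.1041] [ 0.9453  0.3263  0.0048 -0.0037]
foot 1651 ((-80.11231231689453, -41.98394012451172), (285.7121276855469, 51.55361557006836), 22.316268920898438)
```

View pics/w2.png

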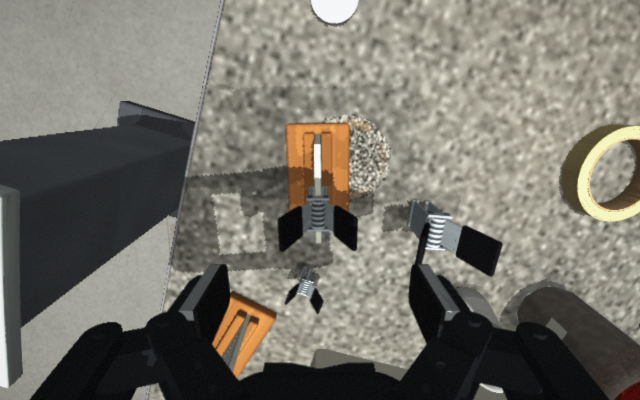

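Centred to about 1.6 mm. I'll nudge, descend, and part-close to just outside the handles.

```bash
python3 -m crank '[{"dp":[-0.05,-0.02,-0.5],"angular":[0,0,0]},{"dp":[0,0,-0.5],"angular":[0,0,0]},{"dp":[0,0,-0.5],"angular":[0,0,0]},{"dp":[0,0,-0.5],"angular":[0,0,0]},{"dp":[0,0,-0.45],"angular":[0,0,0]},{"dp":[0,0,0],"angular":[0,0,0]},{"dp":[0,0,0],"angular":[0,0,0]},{"dp":[0,0,0],"angular":[0,0,0]}]' 0.25 30
python3 - <<'E'
from meas import *
s=sense(); print(s['tcp_pos'])
d=snap('wrist'); cv2.imwrite('pics/w3.png',d['image']); ana(d,cloud(d),(230,410,100,390))
E
```

```text
t: 4.95
tcp_pos: [0.499, 0.2907, 0.1353]
tool_rot: [0.589, 0.808, 0.001, 0.001]
force: [-0.9, -0.9, -0.4]
finger_gap: 0.749
gripper_force: 0.0
[0.49904182 0.29073897 0.13525328]
handles n 7528 zmax 0.1641
0.115 y -0.0319 0.0325 x -0.0132 0.011 766
0.125 y -0.0409 0.0419 x -0.0133 0.0121 1769
0.135 y -0.0383 0.0391 x -0.0136 0.0121 2229
0 [ 0.0018 -0.0238 -0.0035]
1 [ 0.0022  0.0243 -0.0038]
edge 2418 [0.4959 0.2997 0.1046] [ 0.0095 -0.0003  0.0307] [ 9.999e-01 -1.070e-02  9.500e-03 -3.000e-04]
foot 2078 ((11.903022766113281, -0.8923816680908203), (27.75937271118164, 82.7978286743164), 89.15872955322266)
```

View pics/w3.png

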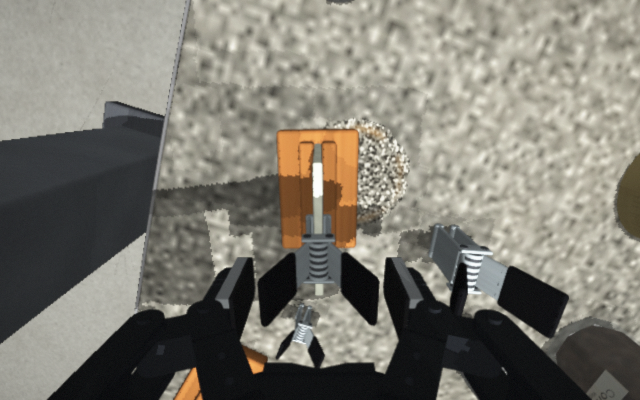

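The view shows the handles at u 258–379 between the fingers at u 250–388, so they are centred. Squeezing.

```bash
python3 -m crank '[{"dp":[0,0,0],"angular":[0,0,0]},{"dp":[0,0,0],"angular":[0,0,0]},{"dp":[0,0,0],"angular":[0,0,0]},{"dp":[0,0,0],"angular":[0,0,0]},{"dp":[0,0,0],"angular":[0,0,0]},{"dp":[0,0,0],"angular":[0,0,0]},{"dp":[0,0,0],"angular":[0,0,0]},{"dp":[0,0,0],"angular":[0,0,0]},{"dp":[0,0,0],"angular":[0,0,0]},{"dp":[0,0,0],"angular":[0,0,0]}]' 1 35
python3 - <<'E'
from meas import *
s=sense(); print(s['tcp_pos'])
d=snap('wrist'); cv2.imwrite('pics/w4.png',d['image'][100:,160:480]); ana(d,cloud(d),(230,410,100,390))
E
```

```text
t: 6.0
tcp_pos: [0.4997, 0.291, 0.1372]
tool_rot: [0.589, 0.808, 0.002, 0.001]
force: [-1.6, -0.8, 11.2]
finger_gap: 0.193
gripper_force: 36.0
[0.49966384 0.29104074 0.13715313]
handles n 6198 zmax 0.17
0.115 y -0.0162 0.015 x -0.0117 0.0118 145
0.125 y -0.0219 0.0222 x -0.0118 0.012 754
0.135 y -0.0218 0.0223 x -0.0121 0.0121 986
0 [ 0.0073 -0.0132 -0.0142]
1 [ 0.007   0.0132 -0.0133]
edge 2176 [0.4956 0.301  0.1029] [ 0.0108 -0.001   0.0343] [ 0.9999 -0.0169  0.0108 -0.001 ]
foot 2396 ((-68.46747589111328, -28.810546875), (255.34422302246094, 46.92810821533203), 17.410858154296875)
```

View pics/w4.png

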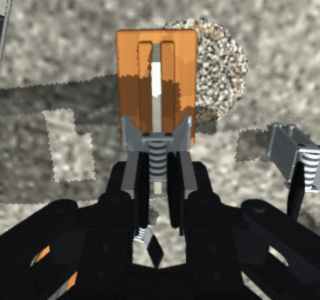

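The handles stand upright against the pads with the jaws gaping on both sides of the board. Lifting straight up.

```bash
python3 -m crank '[{"dp":[0,0,0.08],"angular":[0,0,0]},{"dp":[0,0,0.1],"angular":[0,0,0]},{"dp":[0,0,0.1],"angular":[0,0,0]},{"dp":[0,0,0.15],"angular":[0,0,0]},{"dp":[0,0,0.2],"angular":[0,0,0]},{"dp":[0,0,0.2],"angular":[0,0,0]},{"dp":[0,0,0.3],"angular":[0,0,0]},{"dp":[0,0,0.4],"angular":[0,0,0]},{"dp":[0,0,0.5],"angular":[0,0,0]},{"dp":[0,0,0.5],"angular":[0,0,0]},{"dp":[0,0,0.5],"angular":[0,0,0]},{"dp":[0,0,0.5],"angular":[0,0,0]},{"dp":[0,0,0.5],"angular":[0,0,0]},{"dp":[0,0,0.4],"angular":[0,0,0]},{"dp":[0,0,0.2],"angular":[0,0,0]},{"dp":[0,0,0],"angular":[0,0,0]}]'
python3 - <<'E'
from h import *
s=sense(); Tm=R.from_quat(s['tool_rot']).as_matrix(); t=np.array(s['tcp_pos']); print(s['force'],s['finger_gap'],s['gripper_force'],t)
d=snap('wrist'); P=cloud(d); np.save('w5.npy',P); cv2.imwrite('pics/w5w.png',d['image'])
sc=snap('scene'); np.save('s5.npy',cloud(sc))
im=cv2.resize(sc['image'][130:290,200:420],(800,582),interpolation=3)
cv2.imwrite('pics/s5.png',im); 
# barrel / jaws from wrist in tool coords
L=((P-t)@Tm); m=(abs(L[...,0])<.03)&(abs(L[...,1])<.03)&(L[...,2]>.01)&(L[...,2]<.08)
q=L[m]; print(len(q),q.min(0),q.max(0))
for lo in np.arange(.01,.08,.01):
    a=q[(q[:,2]>lo)&(q[:,2]<lo+.01)]
    if len(a): print(lo.round(3),len(a),a.min(0).round(4),a.max(0).round(4))
# menu board from wrist
hsv=cv2.cvtColor(d['image'],cv2.COLOR_BGR2HSV)
for nm,PP in(('wrist',P),('top0',np.load('top0.npy')),('scene0',np.load('scene0.npy'))):
    b=(abs(PP[...,0]-.4535)<.05)&(abs(PP[...,1]-.05)<.09)&(PP[...,2]>.152)&(PP[...,2]<.168); e=PP[b]
    if len(e)>9: print(nm,len(e),e.mean(0).round(4),e[:,2].max(),cv2.minAreaRect((e[:,:2]*1000).astype(np.float32)))
E
```

```text
t: 7.65
tcp_pos: [0.4988, 0.2906, 0.2744]
tool_rot: [0.589, 0.808, 0.001, 0.001]
force: [-0.4, 0.1, -1.3]
finger_gap: 0.195
gripper_force: 34.8
[-0.40303757  0.05296362 -1.2593855 ] 0.1954649998711623 34.80825897306204 [0.49880408 0.29061801 0.27442863]
2550 [-0.01553229 -0.02463324  0.0100029 ] [0.01289911 0.02131674 0.07128266]
0.01 241 [-0.0116 -0.0203  0.01  ] [0.0119 0.0202 0.0198]
0.02 863 [-0.0152 -0.0093  0.02  ] [0.0128 0.0079 0.03  ]
0.03 366 [-0.0155 -0.0116  0.03  ] [0.0129 0.0091 0.04  ]
0.04 311 [-0.0065 -0.0157  0.04  ] [0.011  0.0132 0.05  ]
0.05 326 [-0.01   -0.0202  0.05  ] [0.0111 0.0169 0.06  ]
0.06 437 [-0.0136 -0.0246  0.06  ] [0.0108 0.0213 0.0699]
0.07 6 [0.0101 0.017  0.0703] [0.0104 0.0203 0.0713]
wrist 49 [0.4591 0.066  0.1592] 0.1603141266465149 ((460.3963317871094, 67.61485290527344), (25.499149322509766, 4.791313171386719), 66.39820861816406)
top0 79 [0.4541 0.0537 0.1596] 0.16627044635413069 ((453.7831726074219, 52.14746856689453), (118.315673828125, 5.549264430999756), 76.85659790039062)
scene0 94 [0.4541 0.057  0.1563] 0.16107395099426453 ((453.58795166015625, 53.31124496459961), (118.07295227050781, 8.053216934204102), 78.18232727050781)
```

View pics/s5.png

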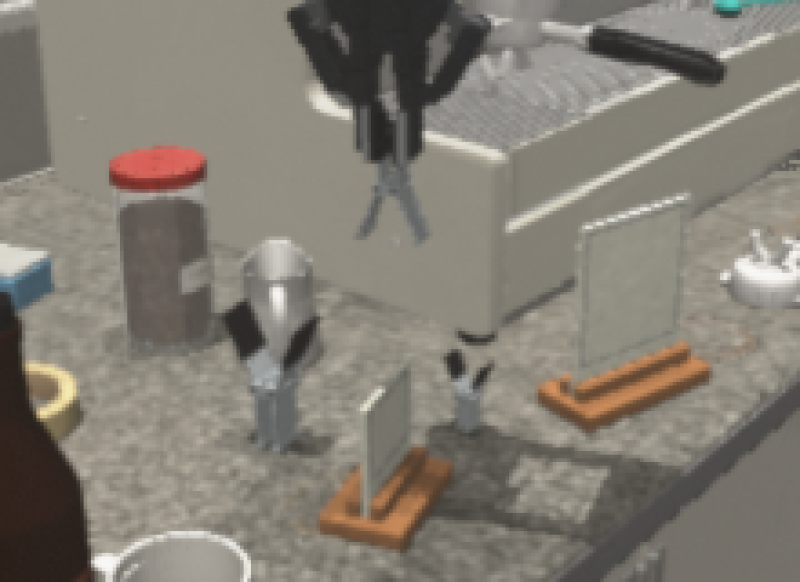

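The picture shows the clip gaping in the gripper at (390,200), and the small stand still upright at (385,460). Carrying the clip over the menu stand.

```bash
python3 -m crank '[{"dp":[-0.1,-0.3,0],"angular":[0,0,-1.5]},{"dp":[-0.1,-0.6,0],"angular":[0,0,-2.5]},{"dp":[-0.1,-0.7,0],"angular":[0,0,-3]},{"dp":[-0.15,-0.7,0],"angular":[0,0,-3]},{"dp":[-0.15,-0.7,0],"angular":[0,0,-3]},{"dp":[-0.15,-0.7,0],"angular":[0,0,-3]},{"dp":[-0.15,-0.7,0],"angular":[0,0,-3]},{"dp":[-0.15,-0.7,0],"angular":[0,0,-3]},{"dp":[-0.15,-0.7,0],"angular":[0,0,-3]},{"dp":[-0.1,-0.7,0],"angular":[0,0,-2.5]},{"dp":[-0.1,-0.6,0],"angular":[0,0,-1.5]},{"dp":[-0.1,-0.5,0],"angular":[0,0,-0.7]},{"dp":[0,-0.33,0],"angular":[0,0,0]},{"dp":[0,0,0],"angular":[0,0,0]},{"dp":[0,0,0],"angular":[0,0,0]},{"dp":[0,0,0],"angular":[0,0,0]}]'
python3 - <<'E'
from h import *
s=sense(); Tm=R.from_quat(s['tool_rot']).as_matrix(); t=np.array(s['tcp_pos']); print(s['finger_gap'],t)
d=snap('wrist'); P=cloud(d); cv2.imwrite('pics/w6.png',d['image'])
L=(P-t)@Tm
b=(L[...,2]>.105)&(L[...,2]<.125)&(abs(L[...,0])<.09)&(abs(L[...,1])<.03); e=L[b]; print(len(e),e.mean(0).round(4),e.min(0).round(4),e.max(0).round(4),P[b][:,2].max())
print(cv2.minAreaRect((e[:,:2]*1000).astype(np.float32)),cv2.fitLine(e[:,:2].astype(np.float32),2,0,.01,.01).ravel().round(4))
m=(abs(L[...,0])<.03)&(abs(L[...,1])<.03)&(L[...,2]>.05)&(L[...,2]<.08); q=L[m]; print(q.min(0).round(4),q.max(0).round(4))
E
```

```text
t: 9.35
tcp_pos: [0.4533, 0.0529, 0.2731]
tool_rot: [0.776, 0.631, 0.0, -0.0]
force: [0.4, -0.5, -0.8]
finger_gap: 0.197
gripper_force: 34.8
0.19667789229917856 [0.45327844 0.05293692 0.27313625]
688 [0.0213 0.0021 0.1144] [-0.022  -0.0014  0.1119] [0.0595 0.0057 0.1227] 0.1612222223520967
((18.69143295288086, 2.1424331665039062), (81.52755737304688, 5.594648361206055), 1.2062287330627441) [0.9998 0.0212 0.0213 0.0021]
[-0.0139 -0.0247  0.05  ] [0.0109 0.0211 0.0711]
```

View pics/w6.png

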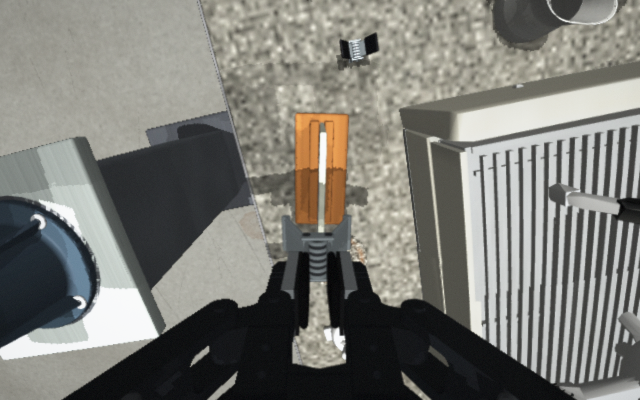

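The clip is over the board, square to within 1.2° and about 3 mm off across. The board runs up from (325,235) and the jaws span u 283–350. Correcting and lowering partway.

```bash
python3 -m crank '[{"dp":[0.05,-0.01,-0.2],"angular":[0,0,-0.6]},{"dp":[0.05,-0.01,-0.3],"angular":[0,0,-0.6]},{"dp":[0,0,-0.4],"angular":[0,0,0]},{"dp":[0,0,-0.3],"angular":[0,0,0]},{"dp":[0,0,-0.2],"angular":[0,0,0]},{"dp":[0,0,0],"angular":[0,0,0]},{"dp":[0,0,0],"angular":[0,0,0]},{"dp":[0,0,0],"angular":[0,0,0]}]'
cat > m7.py <<'E'
from h import *
s=sense(); Tm=R.from_quat(s['tool_rot']).as_matrix(); t=np.array(s['tcp_pos']); print(s['finger_gap'],t,s['force'],Tm[:,2].round(4))
d=snap('wrist'); P=cloud(d); cv2.imwrite('pics/m7.png',d['image'])
L=(P-t)@Tm
b=(P[...,2]>.152)&(P[...,2]<.165)&(L[...,0]<.09)&(L[...,0]>.018)&(abs(L[...,1])<.03); e=L[b]; print('edge',len(e),e.mean(0).round(4),e.max(0).round(4),P[b][:,2].max())
f=cv2.fitLine(e[:,:2].astype(np.float32),2,0,.01,.01).ravel(); print('slope',f[1]/f[0],'y0',f[3]-f[2]*f[1]/f[0])
for lo in np.arange(.02,.071,.01):
    a=L[(abs(L[...,0])<.016)&(abs(L[...,1])<.03)&(L[...,2]>lo)&(L[...,2]<lo+.01)]
    if len(a): print(lo.round(3),len(a),a.min(0).round(4),a.max(0).round(4),((a.min(0)+a.max(0))/2).round(4))
# independent: scene and top clouds
for n in('scene','top'):
    d=snap(n); P=cloud(d); L=(P-t)@Tm; cv2.imwrite(f'pics/{n}7.png',d['image'])
    e=L[(P[...,2]>.154)&(P[...,2]<.166)&(abs(L[...,0])<.07)&(abs(L[...,0])>.018)&(abs(L[...,1])<.012)]; q=L[(abs(L[...,0])<.016)&(abs(L[...,1])<.03)&(L[...,2]>.035)&(L[...,2]<.075)]
    if len(e): print(n,'edge',len(e),e.mean(0).round(4),e.min(0).round(4),e.max(0).round(4))
    if len(q): print('  jaws',len(q),q.mean(0).round(4),q.min(0).round(4),q.max(0).round(4))
E
python3 m7.py
```

```text
t: 10.2
tcp_pos: [0.4567, 0.0519, 0.2316]
tool_rot: [0.783, 0.622, 0.0, 0.0]
force: [0.9, -0.7, -0.8]
finger_gap: 0.193
gripper_force: 34.8
0.1930485390044202 [0.45671426 0.05193694 0.231554  ] [ 0.85093811 -0.7047717  -0.7904456 ] [ 9.e-04 -1.e-04 -1.e+00]
edge 569 [ 0.0398 -0.0018  0.0728] [0.0603 0.0009 0.079 ] 0.1607766150008126
slope 0.0038049864 y0 -0.0019138482
0.02 863 [-0.0152 -0.0094  0.0201] [0.0127 0.0077 0.03  ] [-0.0013 -0.0008  0.025 ]
0.03 374 [-0.0134 -0.0117  0.03  ] [0.0132 0.0089 0.04  ] [-0.0001 -0.0014  0.035 ]
0.04 303 [-0.0063 -0.016   0.0401] [0.0111 0.013  0.0499] [ 0.0024 -0.0015  0.045 ]
0.05 335 [-0.0104 -0.0203  0.05  ] [0.0109 0.0171 0.06  ] [ 0.0002 -0.0016  0.055 ]
0.06 432 [-0.0132 -0.0249  0.0601] [0.0108 0.0211 0.0699] [-0.0012 -0.0019  0.065 ]
0.07 210 [-0.0042 -0.0046  0.0701] [0.0158 0.0193 0.0785] [0.0058 0.0074 0.0743]
scene edge 43 [ 0.0083 -0.0037  0.0744] [-0.0566 -0.0064  0.0718] [0.0594 0.0009 0.0775]
  jaws 151 [ 0.0015 -0.0064  0.0553] [-0.0157 -0.0252  0.0353] [0.0142 0.0177 0.0747]
top edge 6 [ 0.0543 -0.0032  0.0716] [ 0.0499 -0.0057  0.0667] [ 0.0589 -0.0007  0.0757]
```

Centred and square: the board edge and jaw centre both read −1.9 mm at the same depth, slope 0.2°. Lowering the last 19–20 mm.

```bash
python3 -m crank '[{"dp":[0,0,-0.1],"angular":[0,0,0]},{"dp":[0,0,-0.15],"angular":[0,0,0]},{"dp":[0,0,-0.15],"angular":[0,0,0]},{"dp":[0,0,-0.15],"angular":[0,0,0]},{"dp":[0,0,-0.1],"angular":[0,0,0]},{"dp":[0,0,0],"angular":[0,0,0]},{"dp":[0,0,0],"angular":[0,0,0]},{"dp":[0,0,0],"angular":[0,0,0]},{"dp":[0,0,0],"angular":[0,0,0]},{"dp":[0,0,0],"angular":[0,0,0]}]'
python3 m7.py; python3 -c "
import cv2
a=cv2.resize(cv2.imread('pics/scene7.png')[150:260,320:440],(480,440),interpolation=3);b=cv2.resize(cv2.imread('pics/m7.png')[150:330,250:390],(320,440),interpolation=3)
cv2.imwrite('pics/fin.png',cv2.hconcat([a,b]))"
```

```text
t: 11.35
tcp_pos: [0.4565, 0.052, 0.2119]
tool_rot: [0.783, 0.622, 0.0, 0.0]
force: [-0.1, 0.4, -1.2]
finger_gap: 0.195
gripper_force: 34.8
0.19493475544965858 [0.45646899 0.05196119 0.21186491] [-0.11267233  0.39674751 -1.16057048] [ 4.e-04 -0.e+00 -1.e+00]
edge 653 [ 0.0398 -0.0015  0.0527] [0.0603 0.0008 0.0596] 0.16088462769672185
slope 0.0016917201 y0 -0.0015627095
0.02 868 [-0.0151 -0.0094  0.0201] [0.0129 0.0077 0.03  ] [-0.0011 -0.0009  0.025 ]
0.03 357 [-0.014  -0.0118  0.03  ] [0.013  0.0093 0.04  ] [-0.0005 -0.0012  0.035 ]
0.04 310 [-0.0067 -0.0157  0.04  ] [0.011  0.0129 0.05  ] [ 0.0022 -0.0014  0.045 ]
0.05 478 [-0.01   -0.0204  0.05  ] [0.016  0.0166 0.06  ] [ 0.003  -0.0019  0.055 ]
0.06 434 [-0.0135 -0.0246  0.06  ] [0.011  0.0211 0.0695] [-0.0012 -0.0017  0.0648]
0.07 3 [0.0104 0.0167 0.0702] [0.0106 0.0187 0.0707] [0.0105 0.0177 0.0705]
scene edge 47 [ 0.0082 -0.0036  0.0547] [-0.0596 -0.0077  0.0512] [0.0619 0.003  0.0578]
  jaws 152 [ 0.0026 -0.008   0.0545] [-0.0143 -0.0257  0.035 ] [0.0158 0.0154 0.0746]
top edge 5 [ 0.0557 -0.0025  0.0529] [ 0.0533 -0.0043  0.0515] [ 0.0588 -0.0004  0.0547]
```

View pics/fin.png

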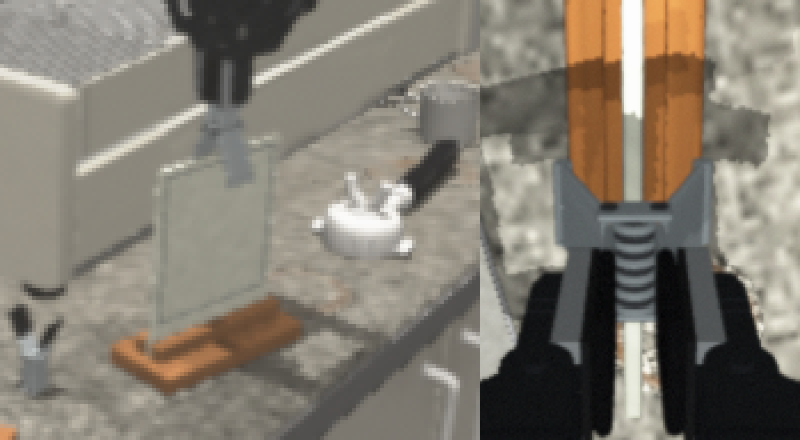

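The jaws straddle the board centrally, one at about (235,165) in front and one behind. The ends are about 19 mm below the edge, nothing touches, and the force readings are near zero. Handing in.

```bash
python3 -c "
from station import order; print(order.sign_off())"
```

```text
the job is handed in; nothing more can be done
None
```

The middle-sized clip is off the small stand and held squeezed wide open over the middle of the menu board's top edge, square to it, jaw ends about 19 mm below the edge and nothing touching; I handed the job in at about 11.5 s, and no verdict came back.

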